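# Put the sample dishes away on the spring lift

### The job

Put the lidded sample dishes away: pile the three round ones on the spring-loaded platform of the dish lift, the largest at the bottom, the medium one on it and the smallest on top, each centred on what is below, and set the square dish flat inside the grey tray. Set every dish down gently, lid up and never dropped or tipped over, and leave the bottle, the tip box and the cell counter where they stand.

Things in the scene. Friction and masses are not known exactly. Their poses are not given: they have to be found in the camera images.
- large_dish_mid (a point): White porcelain sample dish with a closed, flat, fixed lid and a flat underside; round, the largest: 66 mm in diameter, 24 mm high, about 140 g. The point is its centre, 12 mm above its underside; z is up through the lid.
- medium_dish_mid (a point): White porcelain sample dish with a closed, flat, fixed lid and a flat underside; round, the medium one: 54 mm in diameter, 22 mm high, about 100 g. The point is its centre, 11 mm above its underside; z is up through the lid.
- small_dish_mid (a point): White porcelain sample dish with a closed, flat, fixed lid and a flat underside; round, the smallest: 42 mm in diameter, 20 mm high, about 60 g. The point is its centre, 10 mm above its underside; z is up through the lid.
- square_dish_mid (a point): White porcelain sample dish with a closed, flat, fixed lid and a flat underside; square, 50 x 50 mm, 22 mm high, about 90 g. The point is its centre, 11 mm above its underside; x and y are square to its sides, z is up through the lid.
- platform_top (a point): Centre of the upper face of the dish lift's platform, a flat round aluminium disc 92 mm in diameter. It stands out of a fixed white round housing (116 mm across, rim 50 mm above the bench, on a 130 mm square foot). Empty, the face is 95 mm above the bench. The platform only moves straight up and down on a soft spring of about 100 N/m: under the weight of each dish it sinks some 5 to 15 mm, at most 42 mm in all, and always stays above the rim. z is up.
- tray: Fixed open grey plastic tray, 180 mm (its x) by 120 mm (its y), 18 mm high, walls and floor 4 mm thick (inside 172 x 112 mm). Its origin is the centre of its underside, on the bench, so the inner floor is 4 mm higher.
- stain_bottle: Bystander: small amber bottle with a white cap, 48 mm in diameter, 95 mm high. Origin at the centre of its underside.
- tip_box: Bystander: pipette-tip box with a yellow lid, 87 x 122 mm, 52 mm high. Origin at the centre of its underside.
- counter: Bystander: flat white cell counter with a display and keys, 78 x 130 mm, 33 mm high. Origin at the centre of its underside.
There are look-alikes about, which are no part of the job. Leave any green or yellow look-alike of the part that bears large_dish_mid alone. What is shaped like the part that bears small_dish_mid but green or yellow is not meant.

How it is judged:
At the end, for the whole second after the job is handed in: Large dish on the platform within 13 mm of its centre, medium on large and small on medium within 12 mm (heights within 4 mm of contact); square dish on the tray floor, within 65 mm (x) and 35 mm (y) of its centre; all upright within 0.1 rad and slower than 0.02 m/s (horizontal distance between large_dish_mid and platform_top below 0.013 m and z of large_dish_mid in the frame of platform_top between 0.008 and 0.016 m and horizontal distance between medium_dish_mid and large_dish_mid below 0.012 m and z of medium_dish_mid in the frame of large_dish_mid between 0.019 and 0.027 m and horizontal distance between small_dish_mid and medium_dish_mid below 0.012 m and z of small_dish_mid in the frame of medium_dish_mid between 0.017 and 0.025 m and x of square_dish_mid in the frame of tray between -0.065 and 0.065 m and y of square_dish_mid in the frame of tray between -0.035 and 0.035 m and z of square_dish_mid in the frame of tray between 0.011 and 0.019 m and angle between each of large_dish_mid, medium_dish_mid, small_dish_mid, square_dish_mid's own z axis and vertical below 0.1 rad and linear speed of each of large_dish, medium_dish, small_dish, square_dish below 0.02 m/s); the robot touches nothing.
It fails at once if the bottle, tip box or cell counter is pushed more than 30 mm away or tipped over (distance of any of stain_bottle, tip_box, counter from where it was at the start of the episode above 0.03 m or angle between any of stain_bottle, tip_box, counter's own z axis and vertical above 0.5 rad).
It fails at once if a dish is dropped or thrown (faster than 0.7 m/s while the fingers do not touch it) ((contact force between the fingers and large_dish below 0.01 N and linear speed of large_dish above 0.7 m/s) or (contact force between the fingers and medium_dish below 0.01 N and linear speed of medium_dish above 0.7 m/s) or (contact force between the fingers and small_dish below 0.01 N and linear speed of small_dish above 0.7 m/s) or (contact force between the fingers and square_dish below 0.01 N and linear speed of square_dish above 0.7 m/s)).
It fails at once if a dish is tipped past 45 degrees (angle between any of large_dish_mid, medium_dish_mid, small_dish_mid, square_dish_mid's own z axis and vertical above 0.785 rad).
It also fails if it takes over 96 s, if anything falls off the work surface, if the arm or the gripper's body presses on something with over 40 N, if the wrist force passes 120 N, or if a joint passes its speed limit or range.

### The arm

A 6-joint arm with a two-finger parallel gripper is mounted at the origin on the work surface. World frame = base frame: x ahead of the robot, y to its left, z up, the work surface at z = 0. Lengths are in m, angles in rad, forces in N, time in s.
With the tool pointing down it reaches from about 0.375 to 0.9 m from the base axis. Payload 3.1 kg.
Tool frame: the origin (TCP) lies on the centre line of the jaws, within the pads' length; the fingertips stand 19 mm ahead of it and the grasp point (between the pads) is the TCP; z points along the fingers, y is the line along which they close (so a half turn about z gives the same grasp; the last joint's range is limited). The gripper opens to 85 mm and grips with 20 to 120 N. Pads are 22 mm wide; open, the fingers measure 114 mm over their backs; the gripper's body (76 mm by 85 mm) begins 54 mm behind the grasp point. The pads swing forward as they close: fully open they stand 13 mm farther back than shut.
Start: joints at [-1.321, 0.527, 1.433, -0, 1.181, -0.178], TCP at [0.26, -0.568, 0.25] pointing down, gripper open.
Joint ranges: [-3.08, 3.08], [-0.75, 2.2], [0.22, 2.44], [-1.43, 4.57], [0, 2.65], [-2.85, 2.85]. Speed limits (rad/s): [2.79, 2.79, 3.14, 3.14, 3.14, 3.14].

### API

Orientations are given as a unit quaternion [x, y, z, w].
In Python, from station import manip gives the robot as it stands.
- The arm moves only by the tool servo_tool, never from a script. Its argument "rows" is a list that holds one entry, the list of rows, each a list of 7 numbers: the turn, a rotation vector about the tool's x, y, z in degrees, then the shift along the tool's x, y, z in m, then the gripper command: -1 is shut, 1 is fully open, values between are in proportion. In form: [[[wx, wy, wz, tx, ty, tz, jaw], ...]]. A call has 1 to 8 rows; each row shifts and turns the commanded pose from where the row before left it, along the tool's axes as they then stand; what a row does not reach is not made up. A row lasts 1/12 s, in which the tool goes at most 41.7 mm and 7.16 degrees, less where a joint would pass 70% of its speed; a pose out of reach is approached as far as the arm can. A call is refused whole if a number of a shift passes 0.0417 or a number of a turn 7.16, either way. A call with a gripper value outside its range is refused whole. The fingers move at their own pace and stop on an object; "squeeze" is the grip in N (left out, the last holds). Time passes only in rows, so rows that do not move let the fingers close. It gives the time, the measured TCP pose, the force, the opening and the grip force at its end, in the units of the state.
- manip.sense(): the state, without advancing time (a new reading comes with each control period).
- manip.snapshot(name): name is "side" or "top" or "wrist"; returns the picture (384x512x3 uint8, blue, green, red); there is no depth.
- manip.camera_info(name): a dict with "K" (3x3 intrinsics, pixels), "camera_from_world" (4x4, takes a point from world to camera coordinates). Camera axes: x right, y down, z forward; pixel columns grow to the right and rows downward; lengths in m; the calibration is good to about 2 mm. The wrist camera is an equidistant fisheye: a pixel r from the principal point sees the ray r / f radians off the axis. A picture is of the moment at which its call begins: read the wrist's pose just before it. camera_info takes no time and is no camera call; for the wrist camera it gives the pose at the moment of the call.
- manip.sign_off(): hands the job in; it is judged then, once.
The state is a dict: "t": time; "q": joint angles; "qd": joint speeds; "tau": joint torques, N m; "tcp_pos": TCP position; "tool_rot": TCP orientation; "force": force on the tool from outside, world axes, zero at the start; "ft_torque": the same for the moment, N m; "finger_gap": opening from 0.0 (shut) to 1.0 (fully open); "gripper_force": force on a finger pad.
Only numpy, scipy, OpenCV 4.12 (cv2) and the standard library are available. Lean on these libraries where they do the work, as an engineer would, in place of code of your own. Each camera call takes 0.05 s, during which the arm holds its last target. There are 200 camera calls.

## Working session

There is one attempt and no reset: what is moved stays moved. The work goes in short steps, Python scripts to look and compute and a tool call to move; the robot and the scene stay as the last step left them, time stands still between calls to the robot, and variables do not carry over. Pictures are saved under pics/ and viewed, at most 14 in all, crops included, and the job is handed in when it is done.

Besides the shell and the picture viewer there is one more tool, called after "Call:" as name([rows], argument=value, ...), one row to a line, values as JSON. servo_tool: Moves the arm, as the interface text tells. Its arguments: {"type":"object","properties":{"rows":{"type":"array","items":{"type":"array","items":{"type":"array","items":{"type":"number"}}}},"squeeze":{"type":"number"}},"required":["rows"]}

```bash
mkdir -p pics; ls; python3 - <<'E'
from station import manip
import cv2,numpy as np
s=manip.sense();print({k:np.round(v,3).tolist() for k,v in s.items()})
a=manip.snapshot("top");b=manip.snapshot("side")
cv2.imwrite("pics/top.png",a);cv2.imwrite("pics/side.png",b)
for n in("top","side","wrist"):
  c=manip.camera_info(n);print(n,np.round(c["K"],1).tolist(),np.round(c["camera_from_world"],3).tolist())
E
```

```text
pics
{'t': 0.0, 'q': [-1.32, 0.528, 1.434, -0.0, 1.181, -0.179], 'qd': [0.0, -0.0, 0.001, -0.001, -0.001, -0.0], 'tau': [-0.002, -44.235, -17.803, -0.0, 0.009, 0.0], 'tcp_pos': [0.26, -0.568, 0.249], 'tool_rot': [0.977, 0.213, -0.0, -0.001], 'force': [-0.28, 0.734, 0.2], 'ft_torque': [-0.034, -0.04, 0.019], 'gripper_force': 0.0, 'finger_gap': 1.002}
top [[371.2, 0.0, 258.5], [0.0, 371.2, 193.1], [0.0, 0.0, 1.0]] [[0.004, -0.999, 0.041, -0.017], [-0.995, -0.008, -0.101, 0.619], [0.101, -0.04, -0.994, 0.777], [0.0, 0.0, 0.0, 1.0]]
side [[452.1, 0.0, 258.6], [0.0, 452.1, 191.1], [0.0, 0.0, 1.0]] [[0.898, -0.44, -0.006, -0.534], [-0.35, -0.706, -0.616, 0.268], [0.266, 0.555, -0.788, 0.791], [0.0, 0.0, 0.0, 1.0]]
wrist [[297.3, 0.0, 254.7], [0.0, 297.3, 192.7], [0.0, 0.0, 1.0]] [[0.415, -0.91, -0.002, -0.624], [-0.87, -0.398, 0.291, -0.038], [-0.265, -0.119, -0.957, 0.38], [0.0, 0.0, 0.0, 1.0]]
```

View pics/top.png

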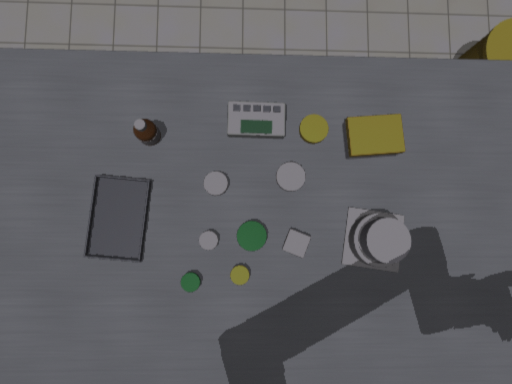

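View pics/side.png

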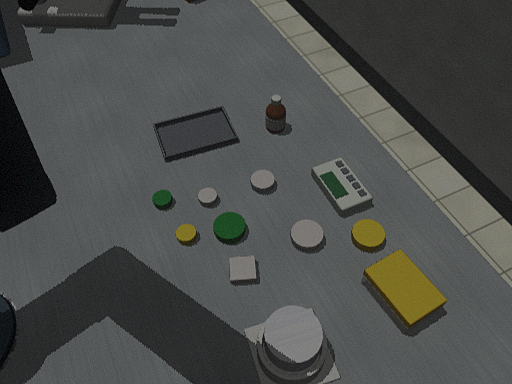

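The top view shows these candidates:
- **White rounds:** large (291,177), medium (216,183) and small (209,240).
- **White square:** (297,243).
- **Look-alikes to leave alone:** green large (251,236), yellow large (314,128), green small (190,282) and yellow small (240,275).
- **Destinations:** platform (388,240) and tray (119,218).

I choose the white ones. Next I measure them and check in one close crop.

```bash
cat > h.py <<'E'
from station import manip
import cv2,numpy as np
from scipy.spatial.transform import Rotation as R
def ray(name,uv,z,ci=None):
    ci=ci or manip.camera_info(name);K=np.array(ci["K"]);T=np.array(ci["camera_from_world"])
    a=(np.array(uv,float)-K[:2,2])/K[0,0]
    if name=="wrist":
        r=np.linalg.norm(a);d=np.r_[a/max(r,1e-9)*np.sin(r),np.cos(r)]
    else: d=np.r_[a,1]
    d=T[:3,:3].T@d;o=-T[:3,:3].T@T[:3,3]
    return o+d*(z-o[2])/d[2]
def blobs(img,lo=150,amin=80):
    hsv=cv2.cvtColor(img,cv2.COLOR_BGR2HSV)
    m=((hsv[...,2]>lo)&(hsv[...,1]<50)).astype(np.uint8)
    cs,_=cv2.findContours(m,cv2.RETR_EXTERNAL,cv2.CHAIN_APPROX_NONE)
    return [c for c in cs if cv2.contourArea(c)>amin]
def tool():
    s=manip.sense();return np.array(s["tcp_pos"]),R.from_quat(s["tool_rot"])
def go(p,yaw=None):
    "tool-frame shift to world p, with turn about tool z so tool y points at world yaw"
    t,r=tool();d=r.inv().apply(np.array(p)-t);y=r.apply([0,1,0]);cur=np.degrees(np.arctan2(y[1],y[0]))
    w=None
    if yaw is not None: w=-((yaw-cur+90)%180-90)
    print("tcp",t.round(4),"y-yaw",round(cur,1),"shift mm",(d*1000).round(1),"wz deg",w and round(w,1))
E
python3 - <<'E'
from h import *
a=cv2.imread("pics/top.png")
for c in blobs(a,130):
    (x,y),(w,h),an=cv2.minAreaRect(c);P=ray("top",(x,y),.022)
    m=cv2.moments(c);q=ray("top",(m['m10']/m['m00'],m['m01']/m['m00']),.022)
    b=[ray("top",k,.022)[:2] for k in cv2.boxPoints(((x,y),(w,h),an))]
    e=b[1]-b[0]
    print((round(x),round(y)),(round(w),round(h)),"rect",P.round(3)[:2],"cent",q.round(3)[:2],"edge deg",round(np.degrees(np.arctan2(e[1],e[0])),1), np.linalg.norm(e).round(3))
for uv,z in [((388,240),.095),((119,218),.018),((96,176),.018),((151,181),.018),((141,260),.018),((87,254),.018)]: print(uv,ray("top",uv,z).round(3))
cv2.imwrite("pics/crop.png",cv2.resize(a[100:300,70:420],None,fx=2.25,fy=2.25,interpolation=2))
E
```

```text
(208, 240) (15, 15) rect [0.518 0.095] cent [0.518 0.095] edge deg -20.8 0.032
(296, 243) (19, 19) rect [ 0.512 -0.097] cent [ 0.512 -0.096] edge deg -23.6 0.041
(387, 238) (38, 41) rect [ 0.523 -0.299] cent [ 0.521 -0.3  ] edge deg -62.6 0.092
(215, 182) (19, 20) rect [0.643 0.082] cent [0.642 0.082] edge deg -89.4 0.044
(290, 176) (24, 25) rect [ 0.659 -0.085] cent [ 0.66  -0.085] edge deg -89.3 0.056
(256, 118) (54, 29) rect [ 0.79  -0.006] cent [ 0.785 -0.007] edge deg -0.7 0.067
(388, 240) [ 0.521 -0.272  0.095]
(119, 218) [0.564 0.288 0.018]
(96, 176) [0.656 0.342 0.018]
(151, 181) [0.646 0.222 0.018]
(141, 260) [0.474 0.238 0.018]
(87, 254) [0.487 0.353 0.018]
```

View pics/crop.png

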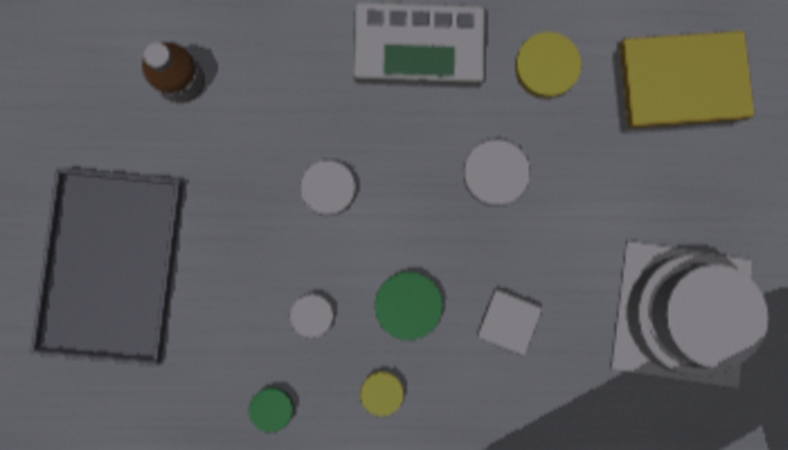

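The crop confirms the choice: white large (498,172), medium (328,187), small (311,316) and square (510,321) in crop pixels, all separate from the green and yellow dishes. I start with the large one.

```bash
python3 - <<'E'
from h import *
go([.659,-.085,.25],90);go([.659,-.085,.13],66)
T=np.array(manip.camera_info("wrist")["camera_from_world"]);t,r=tool()
print("cam in tool",r.inv().apply(-T[:3,:3].T@T[:3,3]-t))
E
```

```text
tcp [ 0.2598 -0.5678  0.2494] y-yaw -65.4 shift mm [ 5.638e+02 -2.731e+02  1.000e-01] wz deg 24.6
tcp [ 0.2598 -0.5678  0.2494] y-yaw -65.4 shift mm [ 563.8 -272.9  120.1] wz deg 48.6
cam in tool [ 0.07397236  0.0001463  -0.12383345]
```

Call:
servo_tool([
  [[0,0,0,0.0352,-0.017,0,1],[0,0,0,0.0352,-0.017,0,1],[0,0,0,0.0352,-0.017,0,1],[0,0,0,0.0352,-0.017,0,1],[0,0,0,0.0352,-0.017,0,1],[0,0,0,0.0352,-0.017,0,1],[0,0,0,0.0352,-0.017,0,1],[0,0,0,0.0352,-0.017,0,1]],
])

```text
t: 0.77
tcp_pos: [0.4601, -0.3258, 0.25]
tool_rot: [0.977, 0.213, -0.0, -0.0]
force: [0.1, -0.0, -0.4]
finger_gap: 1.001
gripper_force: 0.0
```

Call:
servo_tool([
  [[0,0,0,0.0352,-0.017,0,1],[0,0,0,0.0352,-0.017,0,1],[0,0,0,0.0352,-0.017,0,1],[0,0,0,0.0352,-0.017,0,1],[0,0,0,0.0352,-0.017,0,1],[0,0,0,0.0352,-0.017,0,1],[0,0,0,0.0352,-0.017,0,1],[0,0,0,0.0352,-0.017,0,1]],
])

```text
t: 1.43
tcp_pos: [0.6596, -0.085, 0.2498]
tool_rot: [0.977, 0.213, -0.001, -0.0]
force: [0.0, -0.4, 0.7]
finger_gap: 1.0
gripper_force: 0.0
```

Call:
servo_tool([
  [[0,0,6.15,0,0,0.03,1],[0,0,6.15,0,0,0.03,1],[0,0,6.15,0,0,0.03,1],[0,0,6.15,0,0,0.02,1],[0,0,0,0,0,0,1],[0,0,0,0,0,0,1]],
])

```text
t: 1.93
tcp_pos: [0.6581, -0.0865, 0.1388]
tool_rot: [1.0, 0.001, -0.002, -0.001]
force: [0.4, -0.2, 0.7]
finger_gap: 1.003
gripper_force: 0.0
```

```bash
cat >> h.py <<'E'
def look(name,z,lo=130):
    ci=manip.camera_info("wrist");t,r=tool();a=manip.snapshot("wrist");cv2.imwrite("pics/%s.png"%name,a)
    for c in blobs(a,lo,150):
        # cast the whole lid outline on its plane, then fit there
        g=np.array([ray("wrist",p[0],z,ci)[:2] for p in c]).astype(np.float32)
        if np.abs(g-t[:2]).max()>.3: continue
        (x,y),rad=cv2.minEnclosingCircle(g*1000);q=cv2.minAreaRect(g*1000)
        print("px",c[:,0].mean(0).round(),"circ",round(x,1),round(y,1),"r",round(rad,1),"rect",np.round(q[0],1),np.round(q[1],1),round(q[2],1))
E
python3 - <<'E'
from h import *
go([.659,-.085,.13],90);look("w1",.024)
E
```

```text
tcp [ 0.6581 -0.0865  0.1388] y-yaw -89.9 shift mm [ 1.  -1.5  8.8] wz deg 0.1
px [276. 307.] circ 521.8 -117.6 r 69.4 rect [ 527. -119.] [127.3  67.9] 73.6
```

View pics/w1.png

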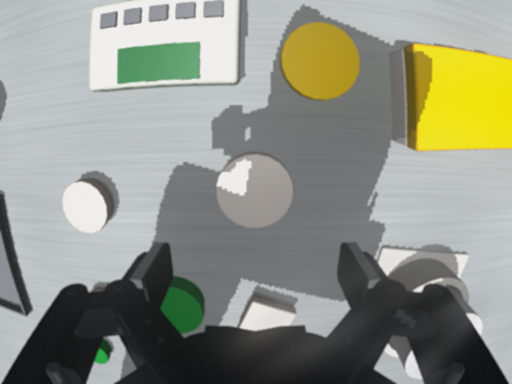

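The wrist view shows the large white dish at (255,190), centred between the fingers and partly in the arm's shadow. The yellow one is above it at (320,60).

```bash
cat >> h.py <<'E'
def circ(name,z,r,fn=None,near=None):
    "Hough circle close to the expected lid radius r (m) around the TCP axis, cast onto plane z"
    ci=manip.camera_info("wrist");t,_=tool();a=manip.snapshot("wrist");cv2.imwrite("pics/%s.png"%name,a)
    g=cv2.medianBlur(a,5);g=cv2.cvtColor(g,cv2.COLOR_BGR2GRAY)
    T=np.array(ci["camera_from_world"]);d=np.linalg.norm(T[:3,:3]@np.r_[t[:2],z]+T[:3,3]);px=297.3*r/d
    h=cv2.HoughCircles(g,cv2.HOUGH_GRADIENT,1,10,param1=60,param2=12,minRadius=int(px*.85),maxRadius=int(px*1.15)+1)
    for x,y,q in (h[0][:40] if h is not None else []):
        P=ray("wrist",(x,y),z,ci)
        if np.hypot(*(P-t)[:2])<.03: print("px",x,y,q,"exp r",px.round(1),"world",P.round(4))
E
python3 - <<'E'
from h import *
circ("w2",.024,.033);print(ray("wrist",(255,190),.024))
E
```

```text
px 255.5 192.5 35.8 exp r 39.0 world [ 0.6605 -0.0879  0.024 ]
[ 0.66334266 -0.08777568  0.024     ]
```

Call:
servo_tool([
  [[0,0,0,0.002,0.001,0.025,1],[0,0,0,0.002,0.0005,0.025,1],[0,0,0,0,0,0.025,1],[0,0,0,0,0,0.02,1],[0,0,0,0,0,0.014,1],[0,0,0,0,0,0.008,1],[0,0,0,0,0,0,1],[0,0,0,0,0,0,1]],
])

```text
t: 2.7
tcp_pos: [0.6639, -0.0886, 0.0244]
tool_rot: [1.0, -0.0, 0.001, 0.0]
force: [0.4, -0.3, 0.3]
finger_gap: 1.002
gripper_force: 0.0
```

Call:
servo_tool([
  [[0,0,0,0,0,0,-0.5],[0,0,0,0,0,0,-0.5],[0,0,0,0,0,0,-0.5],[0,0,0,0,0,0,-0.5],[0,0,0,0,0,0,-0.5],[0,0,0,0,0,0,-0.5],[0,0,0,0,0,0,-0.5],[0,0,0,0,0,0,-0.5]],
], squeeze=35)

```text
t: 3.37
tcp_pos: [0.6643, -0.0885, 0.0254]
tool_rot: [1.0, -0.0, 0.002, 0.0]
force: [-0.7, 0.8, 5.6]
finger_gap: 0.754
gripper_force: 39.0
```

Call:
servo_tool([
  [[0,0,0,0,0,-0.005,-0.5],[0,0,0,0,0,-0.01,-0.5],[0,0,0,0,0,-0.02,-0.5],[0,0,0,0,0,-0.03,-0.5],[0,0,0,0,0,-0.04,-0.5],[0,0,0,0,0,-0.04,-0.5],[0,0,0,0,0,-0.03,-0.5],[0,0,0,0,0,0,-0.5]],
])

```text
t: 4.03
tcp_pos: [0.6673, -0.0895, 0.2073]
tool_rot: [1.0, -0.0, 0.008, 0.002]
force: [1.3, -0.8, 0.0]
finger_gap: 0.756
gripper_force: 39.1
```

```bash
python3 - <<'E'
from h import *
go([.521,-.272,.25]);a=manip.snapshot("wrist");cv2.imwrite("pics/w3.png",a)
E
```

```text
tcp [ 0.6673 -0.0895  0.2073] y-yaw -90.0 shift mm [-145.6  182.7  -44. ] wz deg None
```

View pics/w3.png

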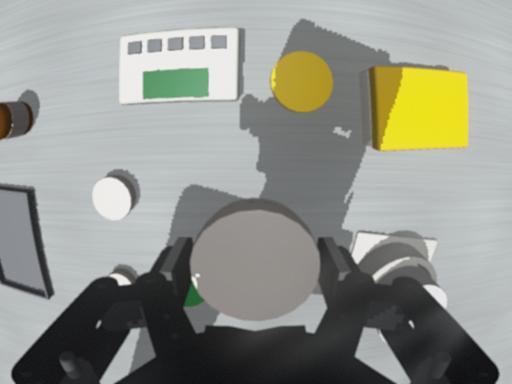

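The large dish is held level, with its lid centred at (255,258). I check the platform position against the side view, where the disc centre is about (293,335).

```bash
python3 - <<'E'
from h import *
print("plat side",ray("side",(293.5,335),.095).round(4))
t,r=tool();P=ray("wrist",(255,258),t[2]-.001);print("dish in tool",r.inv().apply(P-t).round(4))
b=cv2.imread("pics/side.png")[290:384,240:345];g=cv2.GaussianBlur(cv2.cvtColor(b,6),(3,3),0)
cs,_=cv2.findContours((g>150).astype(np.uint8),0,1)
for c in cs:
  if cv2.contourArea(c)>500: e=cv2.fitEllipse(c);print(e,ray("side",(e[0][0]+240,e[0][1]+290),.095).round(4))
E
```

```text
plat side [ 0.5198 -0.2764  0.095 ]
dish in tool [0.0034 0.0004 0.001 ]
```

Call:
servo_tool([
  [[0,0,0,-0.024,0.03,0,-0.5],[0,0,0,-0.024,0.03,0,-0.5],[0,0,0,-0.024,0.03,0,-0.5],[0,0,0,-0.024,0.03,0,-0.5],[0,0,0,-0.024,0.03,0,-0.5],[0,0,0,-0.024,0.03,0,-0.5],[0,0,0,0,0,0,-0.5],[0,0,0,0,0,0,-0.5]],
])

```text
t: 4.75
tcp_pos: [0.5167, -0.2694, 0.197]
tool_rot: [1.0, -0.003, -0.001, -0.001]
force: [0.1, 0.1, -1.5]
finger_gap: 0.75
gripper_force: 39.3
```

```bash
python3 - <<'E'
from h import *
go([.521,-.272,.14],90);print(manip.sense()["tool_rot"])
a=manip.snapshot("wrist");cv2.imwrite("pics/w4.png",a)
E
```

```text
tcp [ 0.5167 -0.2694  0.197 ] y-yaw -90.3 shift mm [ 4.5  2.7 57. ] wz deg -0.3
[ 0.99999516 -0.00255212 -0.00133947 -0.00116796]
```

View pics/w4.png

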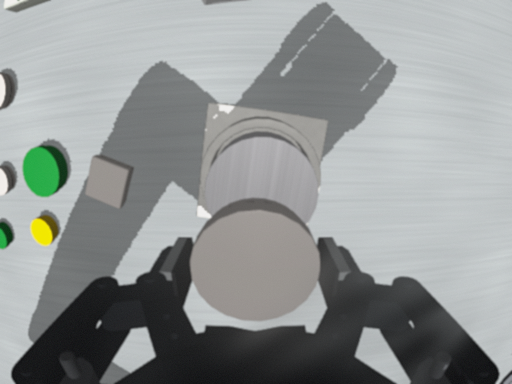

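The platform disc is centred at about (262,190), about 5 mm to tool +y of where the dish hangs. I correct that and lower.

Call:
servo_tool([
  [[0,0,0,0.0005,0.002,0.02,-0.5],[0,0,0,0,0.002,0.02,-0.5],[0,0,0,0,0.0005,0.015,-0.5],[0,0,0,0,0,0.01,-0.5],[0,0,0,0,0,0.005,-0.5],[0,0,0,0,0,0,-0.5],[0,0,0,0,0,0,-0.5]],
])

```text
t: 5.38
tcp_pos: [0.52, -0.2722, 0.1284]
tool_rot: [1.0, 0.0, 0.0, -0.0]
force: [0.6, -0.2, -0.9]
finger_gap: 0.759
gripper_force: 39.3
```

Call:
servo_tool([
  [[0,0,0,0,0,0.004,-0.5],[0,0,0,0,0,0.004,-0.5],[0,0,0,0,0,0.004,-0.5],[0,0,0,0,0,0.004,-0.5],[0,0,0,0,0,0,-0.5],[0,0,0,0,0,0,-0.5]],
])

```text
t: 5.88
tcp_pos: [0.5193, -0.2728, 0.1122]
tool_rot: [1.0, -0.0, -0.0, -0.0]
force: [-0.4, 0.5, 0.9]
finger_gap: 0.756
gripper_force: 39.3
```

Call:
servo_tool([
  [[0,0,0,0,0,0.003,-0.5],[0,0,0,0,0,0.002,-0.5],[0,0,0,0,0,0,-0.5],[0,0,0,0,0,0,0.6],[0,0,0,0,0,0,0.7],[0,0,0,0,0,0,0.85],[0,0,0,0,0,0,1],[0,0,0,0,0,0,1]],
])

```text
t: 6.55
tcp_pos: [0.5194, -0.2727, 0.1074]
tool_rot: [1.0, -0.0, 0.0, 0.0]
force: [-0.1, 0.6, 0.6]
finger_gap: 1.001
gripper_force: 0.0
```

Call:
servo_tool([
  [[0,0,0,0,0,0,1],[0,0,0,0,0,-0.01,1],[0,0,0,0,0,-0.02,1],[0,0,0,0,0,-0.03,1],[0,0,0,0,0,-0.04,1],[0,0,0,0,0,-0.04,1],[0,0,0,0,0,0,1],[0,0,0,0,0,0,1]],
])

```text
t: 7.22
tcp_pos: [0.5208, -0.2738, 0.2512]
tool_rot: [1.0, -0.0, 0.003, 0.002]
force: [-0.5, 0.1, -1.2]
finger_gap: 0.998
gripper_force: 0.0
```

```bash
python3 - <<'E'
from h import *
go([.643,.082,.25],90)
a=manip.snapshot("wrist");cv2.imwrite("pics/w5.png",a)
E
```

```text
tcp [ 0.5208 -0.2738  0.2512] y-yaw -90.0 shift mm [ 1.220e+02 -3.559e+02  2.000e-01] wz deg -0.0
```

View pics/w5.png

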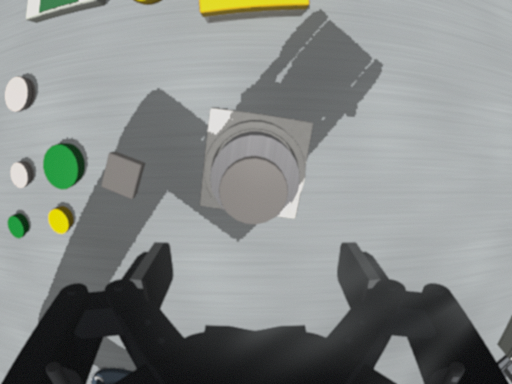

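The large dish sits on the platform: lid centre (254,190), platform disc centre about (255,178). I compare the two in world coordinates while moving on to the medium dish.

```bash
python3 - <<'E'
from h import *
print(ray("wrist",(254,190),.105),ray("wrist",(255,178),.081))
a=cv2.imread("pics/w5.png")
cv2.imwrite("pics/w5c.png",cv2.resize(a[100:245,190:320],None,fx=4,fy=4,interpolation=2))
E
```

```text
[ 0.51512897 -0.27255815  0.105     ] [ 0.52075586 -0.27355436  0.081     ]
```

View pics/w5c.png

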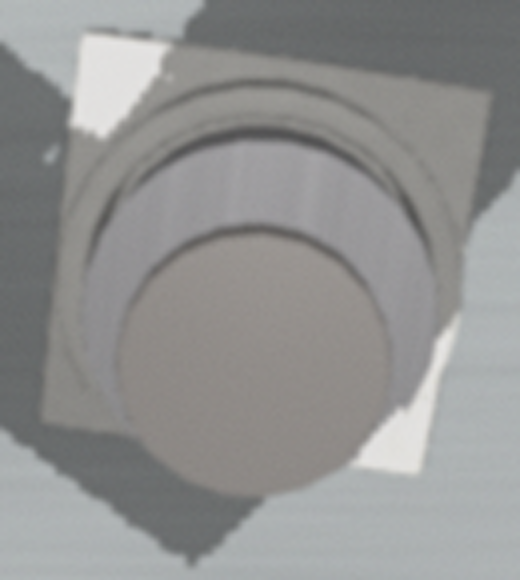

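Call:
servo_tool([
  [[0,0,0,0.0122,-0.0356,0,1],[0,0,0,0.0122,-0.0356,0,1],[0,0,0,0.0122,-0.0356,0,1],[0,0,0,0.0122,-0.0356,0,1],[0,0,0,0.0122,-0.0356,0,1]],
])

```text
t: 7.68
tcp_pos: [0.5794, -0.0928, 0.2452]
tool_rot: [1.0, -0.001, -0.002, -0.001]
force: [0.6, 0.2, 0.4]
finger_gap: 0.998
gripper_force: 0.0
```

Call:
servo_tool([
  [[0,0,0,0.0122,-0.0356,0.02,1],[0,0,0,0.0122,-0.0356,0.02,1],[0,0,0,0.0122,-0.0356,0.02,1],[0,0,0,0.0122,-0.0356,0.02,1],[0,0,0,0.0122,-0.0356,0.02,1],[0,0,0,0,0,0.01,1],[0,0,0,0,0,0,1],[0,0,0,0,0,0,1]],
])

```text
t: 8.35
tcp_pos: [0.6385, 0.0792, 0.1374]
tool_rot: [1.0, 0.0, -0.003, 0.0]
force: [-0.1, 0.3, 0.7]
finger_gap: 1.0
gripper_force: 0.0
```

```bash
python3 - <<'E'
from h import *
go([.643,.082,.022],90);circ("w6",.022,.027);look("w6b",.022)
E
```

```text
tcp [0.6385 0.0792 0.1374] y-yaw -90.0 shift mm [  5.1  -2.8 115.4] wz deg 0.0
px 255.5 187.5 29.7 exp r 32.1 world [0.6437 0.0783 0.022 ]
px [319. 325.] circ 492.5 8.9 r 23.3 rect [488.5  10.2] [42.9 26.9] 73.2
px [239. 305.] circ 519.6 94.0 r 20.8 rect [519.6  93.8] [40.1 39.8] 35.3
px [414. 285.] circ 533.2 -96.4 r 15.0 rect [532.9 -96.3] [29.4 12.8] 70.3
```

The dish is within about 4–5 mm of the platform centre, which is inside tolerance. The medium dish measures (0.6437, 0.080), so I pick it.

Call:
servo_tool([
  [[0,0,0,0.003,-0.0005,0.025,1],[0,0,0,0.002,0,0.025,1],[0,0,0,0,0,0.025,1],[0,0,0,0,0,0.02,1],[0,0,0,0,0,0.0135,1],[0,0,0,0,0,0.006,1],[0,0,0,0,0,0,1],[0,0,0,0,0,0,1]],
])

```text
t: 9.12
tcp_pos: [0.646, 0.0791, 0.026]
tool_rot: [1.0, -0.001, 0.001, 0.0]
force: [-0.3, 0.6, 0.9]
finger_gap: 0.996
gripper_force: 0.0
```

Call:
servo_tool([
  [[0,0,0,0,0,0,-0.5],[0,0,0,0,0,0,-0.5],[0,0,0,0,0,0,-0.5],[0,0,0,0,0,0,-0.5],[0,0,0,0,0,0,-0.5],[0,0,0,0,0,0,-0.5],[0,0,0,0,0,0,-0.5],[0,0,0,0,0,0,-0.5]],
], squeeze=30)

```text
t: 9.78
tcp_pos: [0.6461, 0.0797, 0.0267]
tool_rot: [1.0, -0.0, 0.001, 0.0]
force: [-1.2, 0.1, 5.6]
finger_gap: 0.614
gripper_force: 31.1
```

Call:
servo_tool([
  [[0,0,0,0,0,-0.005,-0.5],[0,0,0,0,0,-0.01,-0.5],[0,0,0,0,0,-0.02,-0.5],[0,0,0,0,0,-0.03,-0.5],[0,0,0,0,0,-0.04,-0.5],[0,0,0,0,0,-0.04,-0.5],[0,0,0,0,0,-0.03,-0.5],[0,0,0,0,0,0,-0.5]],
])

```text
t: 10.45
tcp_pos: [0.6496, 0.0798, 0.2087]
tool_rot: [1.0, -0.0, 0.008, 0.0]
force: [1.1, -0.4, 1.0]
finger_gap: 0.613
gripper_force: 31.9
```

```bash
python3 - <<'E'
from h import *
go([.5165,-.273,.21],90);a=manip.snapshot("wrist");cv2.imwrite("pics/w7.png",a)
E
```

```text
tcp [0.6496 0.0798 0.2087] y-yaw -90.0 shift mm [-133.   352.8   -3.1] wz deg -0.0
```

View pics/w7.png

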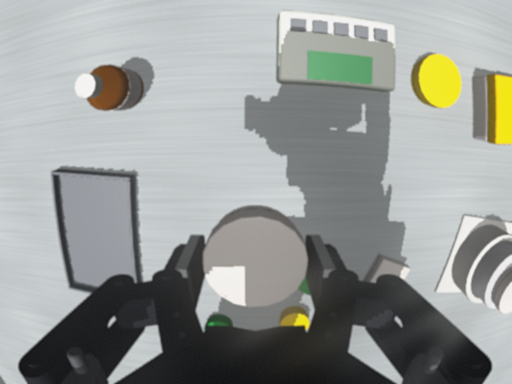

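The medium dish is held with its lid centre at (255,258), the same grip offset as the large one. I place it at the same TCP xy.

Call:
servo_tool([
  [[0,0,0,-0.013,0.035,0,-0.5],[0,0,0,-0.013,0.035,0,-0.5],[0,0,0,-0.013,0.035,0,-0.5],[0,0,0,-0.013,0.035,0,-0.5],[0,0,0,-0.013,0.035,0,-0.5]],
])

```text
t: 10.92
tcp_pos: [0.578, -0.096, 0.1985]
tool_rot: [1.0, 0.0, -0.002, -0.001]
force: [0.8, 0.4, -1.3]
finger_gap: 0.616
gripper_force: 31.9
```

Call:
servo_tool([
  [[0,0,0,-0.013,0.035,0,-0.5],[0,0,0,-0.013,0.035,0,-0.5],[0,0,0,-0.013,0.035,0,-0.5],[0,0,0,-0.013,0.035,0,-0.5],[0,0,0,-0.012,0.035,0,-0.5],[0,0,0,0,0,0,-0.5],[0,0,0,0,0,0,-0.5],[0,0,0,0,0,0,-0.5]],
])

```text
t: 11.58
tcp_pos: [0.515, -0.2695, 0.1988]
tool_rot: [1.0, -0.001, -0.001, -0.001]
force: [0.1, 0.5, -1.4]
finger_gap: 0.616
gripper_force: 32.0
```

```bash
python3 - <<'E'
from h import *
go([.5198,-.273,.138],90);a=manip.snapshot("wrist");cv2.imwrite("pics/w8.png",a)
E
```

```text
tcp [ 0.515  -0.2695  0.1988] y-yaw -90.1 shift mm [ 4.9  3.7 60.8] wz deg -0.1
```

View pics/w8.png

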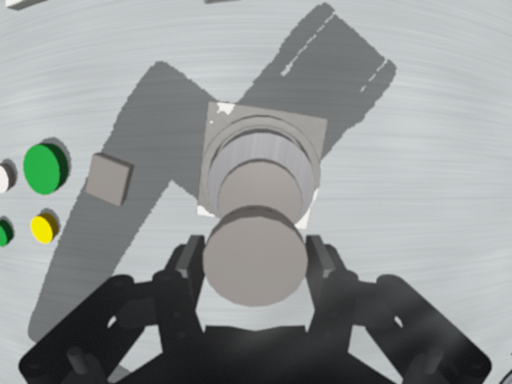

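The large dish's lid is centred at about (260,201) below the held medium dish. I correct by about +5 mm in x and +4 mm in y and lower.

Call:
servo_tool([
  [[0,0,0,0.0025,0.002,0.02,-0.5],[0,0,0,0.0025,0.0015,0.02,-0.5],[0,0,0,0,0,0.013,-0.5],[0,0,0,0,0,0.006,-0.5],[0,0,0,0,0,0.002,-0.5],[0,0,0,0,0,0,-0.5],[0,0,0,0,0,0,-0.5]],
])

```text
t: 12.22
tcp_pos: [0.5216, -0.2733, 0.1397]
tool_rot: [1.0, 0.0, 0.0, 0.0]
force: [-0.3, -0.0, -1.2]
finger_gap: 0.615
gripper_force: 32.1
```

Call:
servo_tool([
  [[0,0,0,0,0,0.004,-0.5],[0,0,0,0,0,0.004,-0.5],[0,0,0,0,0,0.004,-0.5],[0,0,0,0,0,0.002,-0.5],[0,0,0,0,0,0,-0.5],[0,0,0,0,0,0,-0.5]],
])

```text
t: 12.72
tcp_pos: [0.521, -0.2738, 0.125]
tool_rot: [1.0, -0.0, -0.0, -0.0]
force: [0.5, 0.6, 0.8]
finger_gap: 0.617
gripper_force: 32.1
```

Call:
servo_tool([
  [[0,0,0,0,0,0.0025,-0.5],[0,0,0,0,0,0,-0.5],[0,0,0,0,0,0,0.35],[0,0,0,0,0,0,0.5],[0,0,0,0,0,0,0.7],[0,0,0,0,0,0,1],[0,0,0,0,0,0,1],[0,0,0,0,0,0,1]],
])

```text
t: 13.38
tcp_pos: [0.5211, -0.2737, 0.1226]
tool_rot: [1.0, -0.0, 0.0, 0.0]
force: [-0.5, -0.3, -0.4]
finger_gap: 0.997
gripper_force: 0.0
```

Call:
servo_tool([
  [[0,0,0,0,0,0,1],[0,0,0,0,0,-0.01,1],[0,0,0,0,0,-0.02,1],[0,0,0,0,0,-0.03,1],[0,0,0,0,0,-0.04,1],[0,0,0,0,0,-0.03,1],[0,0,0,0,0,0,1],[0,0,0,0,0,0,1]],
])

```text
t: 14.05
tcp_pos: [0.5221, -0.2745, 0.2557]
tool_rot: [1.0, -0.0, 0.002, 0.002]
force: [-0.1, -0.7, -0.7]
finger_gap: 1.003
gripper_force: 0.0
```

```bash
python3 - <<'E'
from h import *
go([.519,.095,.25],90)
a=manip.snapshot("wrist");print(ray("wrist",(255,195),.118))
b=manip.snapshot("side")
cv2.imwrite("pics/w9.png",np.hstack([cv2.resize(a[90:290,160:350],(400,420)),cv2.resize(b[240:384,220:360],(400,420))]))
E
```

```text
tcp [ 0.5221 -0.2745  0.2557] y-yaw -90.0 shift mm [  -3.3 -369.5    4.2] wz deg -0.0
[ 0.51413466 -0.2742521   0.118     ]
```

View pics/w9.png

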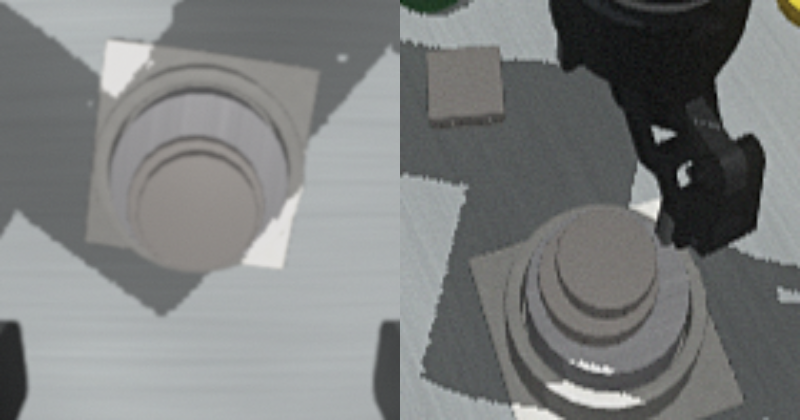

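The pile is concentric: the medium lid is centred on the large dish in both crops. Next is the small dish, with a partial opening because the green dish is close by.

Call:
servo_tool([
  [[0,0,0,0,-0.037,0,0.4],[0,0,0,0,-0.037,0,0.4],[0,0,0,0,-0.037,0,0.4],[0,0,0,0,-0.037,0,0.4],[0,0,0,0,-0.037,0,0.4]],
])

```text
t: 14.57
tcp_pos: [0.5196, -0.0868, 0.2506]
tool_rot: [1.0, -0.001, -0.002, -0.001]
force: [1.6, 0.4, 0.3]
finger_gap: 0.701
gripper_force: 0.0
```

Call:
servo_tool([
  [[0,0,0,0,-0.037,0.015,0.4],[0,0,0,0,-0.037,0.015,0.4],[0,0,0,0,-0.037,0.015,0.4],[0,0,0,0,-0.037,0.015,0.4],[0,0,0,0,-0.036,0.03,0.4],[0,0,0,0,0,0.03,0.4],[0,0,0,0,0,0,0.4],[0,0,0,0,0,0,0.4]],
])

```text
t: 15.23
tcp_pos: [0.519, 0.0916, 0.1336]
tool_rot: [1.0, 0.0, -0.004, -0.0]
force: [0.6, -0.1, 0.5]
finger_gap: 0.7
gripper_force: 0.0
```

```bash
python3 - <<'E'
from h import *
go([.5196,.0945,.022],90);circ("w10",.020,.021);look("w10b",.020)
E
```

```text
tcp [0.519  0.0916 0.1336] y-yaw -90.0 shift mm [  1.4  -2.9 111.6] wz deg 0.0
px 251.5 193.5 24.0 exp r 25.1 world [0.5193 0.0941 0.02  ]
px [377. 356.] circ 296.8 -78.8 r 87.0 rect [290.2 -69.4] [173.9  38.8] 35.1
px [132. 355.] circ 297.4 259.9 r 86.8 rect [291.  250.8] [ 39.5 173.5] 55.0
px [197. 310.] circ 393.2 151.7 r 29.1 rect [393.3 152. ] [17.4 57. ] 76.4
px [289. 310.] circ 392.5 61.4 r 43.8 rect [404.7  55.6] [83.4 56.5] 64.7
```

View pics/w10.png

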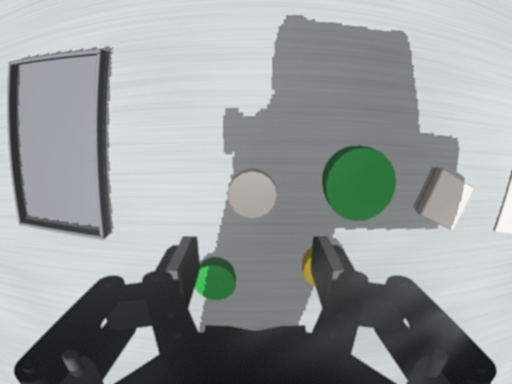

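The small white dish is at (251,193) between the fingers; the green ones are at (359,183) and (215,278), clear of the fingers' path.

Call:
servo_tool([
  [[0,0,0,0.001,-0.002,0.025,0.4],[0,0,0,0,-0.001,0.025,0.4],[0,0,0,0,0,0.025,0.4],[0,0,0,0,0,0.02,0.4],[0,0,0,0,0,0.0125,0.4],[0,0,0,0,0,0.006,0.4],[0,0,0,0,0,0,0.4],[0,0,0,0,0,0,0.4]],
])

```text
t: 16.0
tcp_pos: [0.5234, 0.0935, 0.0235]
tool_rot: [1.0, -0.001, 0.001, 0.0]
force: [-0.6, 0.5, 0.3]
finger_gap: 0.7
gripper_force: 0.0
```

Call:
servo_tool([
  [[0,0,0,0,0,0,-0.7],[0,0,0,0,0,0,-0.7],[0,0,0,0,0,0,-0.7],[0,0,0,0,0,0,-0.7],[0,0,0,0,0,0,-0.7],[0,0,0,0,0,0,-0.7],[0,0,0,0,0,0,-0.7],[0,0,0,0,0,0,-0.7]],
], squeeze=25)

```text
t: 16.67
tcp_pos: [0.5234, 0.094, 0.024]
tool_rot: [1.0, -0.0, 0.002, 0.0]
force: [-0.7, -1.3, 6.0]
finger_gap: 0.477
gripper_force: 25.0
```

Call:
servo_tool([
  [[0,0,0,0,0,-0.005,-0.7],[0,0,0,0,0,-0.01,-0.7],[0,0,0,0,0,-0.02,-0.7],[0,0,0,0,0,-0.03,-0.7],[0,0,0,0,0,-0.04,-0.7],[0,0,0,0,0,-0.04,-0.7],[0,0,0,0,0,-0.04,-0.7],[0,0,0,0,0,-0.01,-0.7]],
])

```text
t: 17.33
tcp_pos: [0.5252, 0.0945, 0.2243]
tool_rot: [1.0, -0.0, 0.006, 0.0]
force: [0.6, 0.3, -0.7]
finger_gap: 0.474
gripper_force: 25.6
```

```bash
python3 - <<'E'
from h import *
go([.515,-.270,.21],90)
E
```

```text
tcp [0.5252 0.0945 0.2243] y-yaw -90.0 shift mm [-10.4 364.5  14.3] wz deg -0.0
```

Call:
servo_tool([
  [[0,0,0,-0.001,0.0365,0,-0.7],[0,0,0,-0.001,0.0365,0,-0.7],[0,0,0,-0.001,0.0365,0,-0.7],[0,0,0,-0.001,0.0365,0,-0.7],[0,0,0,-0.001,0.0365,0,-0.7]],
])

```text
t: 17.75
tcp_pos: [0.5163, -0.0893, 0.2177]
tool_rot: [1.0, 0.0, -0.0, -0.0]
force: [0.0, -0.1, -0.4]
finger_gap: 0.482
gripper_force: 25.7
```

Call:
servo_tool([
  [[0,0,0,-0.001,0.0365,0,-0.7],[0,0,0,-0.001,0.0365,0,-0.7],[0,0,0,-0.001,0.0365,0,-0.7],[0,0,0,-0.001,0.0365,0,-0.7],[0,0,0,0,0.036,0,-0.7],[0,0,0,0,0,0,-0.7],[0,0,0,0,0,0,-0.7],[0,0,0,0,0,0,-0.7]],
])

```text
t: 18.42
tcp_pos: [0.5122, -0.2693, 0.217]
tool_rot: [1.0, -0.001, -0.001, -0.001]
force: [0.4, 1.2, -0.7]
finger_gap: 0.481
gripper_force: 25.7
```

```bash
python3 - <<'E'
from h import *
go([.522,-.2735,.148],90)
a=manip.snapshot("wrist");cv2.imwrite("pics/w11.png",a)
E
```

```text
tcp [ 0.5122 -0.2693  0.217 ] y-yaw -90.1 shift mm [ 9.9  4.3 69. ] wz deg -0.1
```

View pics/w11.png

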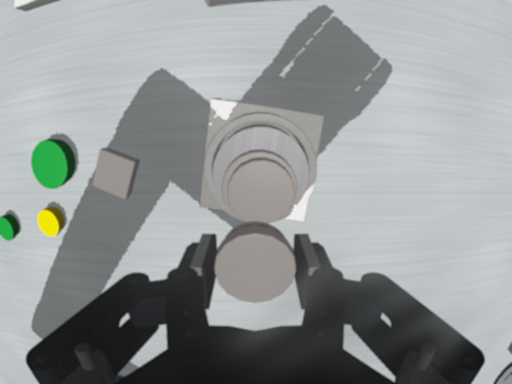

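The small dish is held, with its lid at (255,261). The medium lid on the pile is at (261,190). I correct and lower.

Call:
servo_tool([
  [[0,0,0,0.005,0.002,0.02,-0.7],[0,0,0,0.004,0.002,0.02,-0.7],[0,0,0,0,0,0.015,-0.7],[0,0,0,0,0,0.008,-0.7],[0,0,0,0,0,0.003,-0.7],[0,0,0,0,0,0,-0.7],[0,0,0,0,0,0,-0.7]],
])

```text
t: 19.05
tcp_pos: [0.5224, -0.2737, 0.152]
tool_rot: [1.0, 0.0, 0.0, 0.0]
force: [0.3, -0.5, -0.2]
finger_gap: 0.478
gripper_force: 25.7
```

Call:
servo_tool([
  [[0,0,0,0,0,0.003,-0.7],[0,0,0,0,0,0.003,-0.7],[0,0,0,0,0,0.002,-0.7],[0,0,0,0,0,0.002,-0.7],[0,0,0,0,0,0,-0.7],[0,0,0,0,0,0,-0.7]],
])

```text
t: 19.55
tcp_pos: [0.522, -0.2743, 0.1412]
tool_rot: [1.0, -0.0, -0.0, -0.0]
force: [0.9, 0.2, -1.3]
finger_gap: 0.475
gripper_force: 25.7
```

Contact is expected at about 0.1415 m and equilibrium at about 0.136 m. I lower the rest, release and retreat, then go straight to the square dish.

Call:
servo_tool([
  [[0,0,0,0,0,0.003,-0.7],[0,0,0,0,0,0.0025,-0.7],[0,0,0,0,0,0,-0.7],[0,0,0,0,0,0,-0.7]],
])

```text
t: 19.88
tcp_pos: [0.5219, -0.2742, 0.1357]
tool_rot: [1.0, -0.0, -0.0, -0.0]
force: [-0.3, 0.2, -0.2]
finger_gap: 0.475
gripper_force: 25.8
```

Call:
servo_tool([
  [[0,0,0,0,0,0,0.05],[0,0,0,0,0,0,0.2],[0,0,0,0,0,0,0.4],[0,0,0,0,0,0,0.7],[0,0,0,0,0,0,0.7],[0,0,0,0,0,0,0.7]],
])

```text
t: 20.38
tcp_pos: [0.5221, -0.2743, 0.1359]
tool_rot: [1.0, -0.0, 0.0, 0.0]
force: [0.4, -0.7, -0.2]
finger_gap: 0.849
gripper_force: 0.0
```

Call:
servo_tool([
  [[0,0,0,0,0,-0.005,0.7],[0,0,0,0,0,-0.015,0.7],[0,0,0,0,0,-0.025,0.7],[0,0,0,0,0,-0.035,0.7],[0,0,0,0,0,-0.03,0.7],[0,0,0,0,0,0,0.7],[0,0,0,0,0,0,0.7]],
])

```text
t: 20.97
tcp_pos: [0.5231, -0.275, 0.2486]
tool_rot: [1.0, -0.0, 0.002, 0.002]
force: [-0.1, 0.4, -0.4]
finger_gap: 0.85
gripper_force: 0.0
```

```bash
python3 - <<'E'
from h import *
go([.512,-.097,.25],66.4);go([.512,-.097,.25],-23.6)
circ("w12",.133,.021)
E
```

```text
tcp [ 0.5231 -0.275   0.2486] y-yaw -90.0 shift mm [ -11.1 -177.9   -2.1] wz deg 23.6
tcp [ 0.5231 -0.275   0.2486] y-yaw -90.0 shift mm [ -11.1 -177.9   -2.1] wz deg -66.4
px 253.5 198.5 23.9 exp r 24.9 world [ 0.5197 -0.2745  0.133 ]
px 247.5 183.5 27.3 exp r 24.9 world [ 0.5329 -0.2696  0.133 ]
px 268.5 167.5 28.4 exp r 24.9 world [ 0.5465 -0.2869  0.133 ]
px 257.5 179.5 24.0 exp r 24.9 world [ 0.5363 -0.2779  0.133 ]
px 236.5 167.5 26.2 exp r 24.9 world [ 0.5465 -0.2606  0.133 ]
px 232.5 211.5 21.6 exp r 24.9 world [ 0.508  -0.2564  0.133 ]
```

The small dish reads (0.5197,-0.2745), so the pile is centred. Now the square dish.

Call:
servo_tool([
  [[0,0,0,-0.0022,-0.0356,0,0.6],[0,0,0,-0.0022,-0.0356,0,0.6],[0,0,0,-0.0022,-0.0356,0,0.6],[0,0,0,-0.0022,-0.0356,0,0.6],[0,0,0,-0.0022,-0.0356,0,0.6]],
])

```text
t: 21.43
tcp_pos: [0.5096, -0.0943, 0.2441]
tool_rot: [1.0, -0.001, -0.002, -0.001]
force: [0.4, -0.4, 0.5]
finger_gap: 0.801
gripper_force: 0.0
```

Call:
servo_tool([
  [[0,0,5.9,0,0,0.03,0.6],[0,0,5.9,0,0,0.03,0.6],[0,0,5.9,0,0,0.03,0.6],[0,0,5.9,0,0,0.02,0.6],[0,0,0,0,0,0,0.6],[0,0,0,0,0,0,0.6],[0,0,0,0,0,0,0.6]],
])

```text
t: 22.02
tcp_pos: [0.5113, -0.0964, 0.136]
tool_rot: [0.979, -0.204, -0.0, -0.0]
force: [-0.9, -0.1, -0.7]
finger_gap: 0.8
gripper_force: 0.0
```

```bash
python3 - <<'E'
from h import *
go([.512,-.097,.022],66.4);look("w13",.022)
ci=manip.camera_info("wrist");t,r=tool();a=cv2.imread("pics/w13.png")
# lid in shadow: flood from the TCP axis on the bench plane
T=np.array(ci["camera_from_world"]);K=ci["K"];g=cv2.medianBlur(a,5)
print("row190 profile",g[190,200:312:8].tolist())
m=np.zeros((386,514),np.uint8);cv2.floodFill(g.copy(),m,(255,190),0,(2,)*3,(2,)*3,cv2.FLOODFILL_MASK_ONLY)
c=max(cv2.findContours(m[1:-1,1:-1],0,1)[0],key=cv2.contourArea)
G=np.array([ray("wrist",p[0],.022,ci)[:2] for p in c]).astype(np.float32)*1000
print(cv2.boundingRect(c),cv2.minAreaRect(G))
E
```

```text
tcp [ 0.5113 -0.0964  0.136 ] y-yaw -113.5 shift mm [  0.9   0.3 114. ] wz deg 0.1
row190 profile [[125, 125, 122], [125, 124, 121], [126, 125, 122], [128, 127, 124], [157, 161, 166], [158, 163, 167], [160, 164, 169], [161, 165, 170], [162, 166, 171], [162, 166, 170], [162, 166, 171], [201, 200, 196], [210, 209, 204], [207, 205, 200]]
(228, 166, 58, 54) ((512.3045043945312, -98.75193786621094), (48.16437530517578, 46.636756896972656), 66.43525695800781)
```

View pics/w13.png

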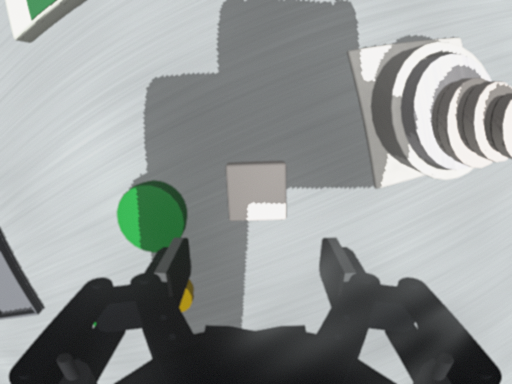

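The square dish lies squarely between the fingers at (257,191), with the green dish clear to the left at (152,215). I pick it.

Call:
servo_tool([
  [[0,0,0,0,0.002,0.025,0.6],[0,0,0,0,0,0.025,0.6],[0,0,0,0,0,0.025,0.6],[0,0,0,0,0,0.02,0.6],[0,0,0,0,0,0.014,0.6],[0,0,0,0,0,0.006,0.6],[0,0,0,0,0,0,0.6],[0,0,0,0,0,0,0.6]],
])

```text
t: 22.73
tcp_pos: [0.5112, -0.0984, 0.0218]
tool_rot: [0.979, -0.205, 0.001, 0.0]
force: [0.4, 0.4, 0.7]
finger_gap: 0.799
gripper_force: 0.0
```

Call:
servo_tool([
  [[0,0,0,0,0,0,-0.6],[0,0,0,0,0,0,-0.6],[0,0,0,0,0,0,-0.6],[0,0,0,0,0,0,-0.6],[0,0,0,0,0,0,-0.6],[0,0,0,0,0,0,-0.6],[0,0,0,0,0,0,-0.6],[0,0,0,0,0,0,-0.6]],
], squeeze=30)

```text
t: 23.4
tcp_pos: [0.5113, -0.0984, 0.0224]
tool_rot: [0.979, -0.205, 0.002, 0.0]
force: [-0.0, -0.5, 6.8]
finger_gap: 0.58
gripper_force: 31.0
```

Call:
servo_tool([
  [[0,0,0,0,0,-0.005,-0.6],[0,0,0,0,0,-0.01,-0.6],[0,0,0,0,0,-0.02,-0.6],[0,0,0,0,0,-0.03,-0.6],[0,0,0,0,0,-0.03,-0.6],[0,0,0,0,0,-0.02,-0.6],[0,0,0,0,0,-0.01,-0.6],[0,0,0,0,0,0,-0.6]],
])

```text
t: 24.07
tcp_pos: [0.5116, -0.0985, 0.1486]
tool_rot: [0.979, -0.205, 0.003, 0.001]
force: [-0.0, 0.2, -1.0]
finger_gap: 0.573
gripper_force: 31.6
```

```bash
python3 - <<'E'
from h import *
c=np.mean([ray("top",p,.018)[:2] for p in [(96,176),(151,181),(141,260),(87,254)]],0);print(c)
go([c[0],c[1],.14],90);go([c[0],c[1],.14],-5)
E
```

```text
[0.56566652 0.28875057]
tcp [ 0.5116 -0.0985  0.1486] y-yaw -113.6 shift mm [-105.7 -376.5    8. ] wz deg -23.6
tcp [ 0.5116 -0.0985  0.1486] y-yaw -113.6 shift mm [-105.7 -376.5    8. ] wz deg 71.4
```

The tray centre is at (0.566, 0.289). I carry the dish there and lower it to the floor at 4 mm.

Call:
servo_tool([
  [[0,0,0,-0.0096,-0.0342,0,-0.6],[0,0,0,-0.0096,-0.0342,0,-0.6],[0,0,0,-0.0096,-0.0342,0,-0.6],[0,0,0,-0.0096,-0.0342,0,-0.6],[0,0,0,-0.0096,-0.0342,0,-0.6],[0,0,0,-0.0096,-0.0342,0,-0.6]],
])

```text
t: 24.57
tcp_pos: [0.5386, 0.1146, 0.1442]
tool_rot: [0.979, -0.205, -0.002, 0.0]
force: [0.9, -0.9, -1.3]
finger_gap: 0.58
gripper_force: 31.6
```

Call:
servo_tool([
  [[0,0,0,-0.0096,-0.0342,0,-0.6],[0,0,0,-0.0096,-0.0342,0,-0.6],[0,0,0,-0.0096,-0.0342,0,-0.6],[0,0,0,-0.0096,-0.0342,0,-0.6],[0,0,0,-0.0096,-0.0342,0,-0.6],[0,0,0,0,0,0,-0.6],[0,0,0,0,0,0,-0.6],[0,0,0,0,0,0,-0.6]],
])

```text
t: 25.23
tcp_pos: [0.563, 0.2884, 0.1441]
tool_rot: [0.979, -0.204, -0.002, 0.001]
force: [-0.5, -0.5, -0.9]
finger_gap: 0.579
gripper_force: 31.7
```

```bash
python3 - <<'E'
from h import *
go([.5657,.2888,.0265])
E
```

```text
tcp [0.563  0.2884 0.1441] y-yaw -113.6 shift mm [  2.6  -1.8 117.6] wz deg None
```

Call:
servo_tool([
  [[0,0,0,0,-0.001,0.025,-0.6],[0,0,0,0,0,0.025,-0.6],[0,0,0,0,0,0.025,-0.6],[0,0,0,0,0,0.02,-0.6],[0,0,0,0,0,0.01,-0.6],[0,0,0,0,0,0.005,-0.6],[0,0,0,0,0,0,-0.6],[0,0,0,0,0,0,-0.6]],
])

```text
t: 25.9
tcp_pos: [0.5654, 0.2894, 0.0364]
tool_rot: [0.979, -0.205, 0.0, -0.0]
force: [-0.5, 0.3, -1.1]
finger_gap: 0.582
gripper_force: 31.6
```

Call:
servo_tool([
  [[0,0,0,0,0,0.002,-0.6],[0,0,0,0,0,0.002,-0.6],[0,0,0,0,0,0,-0.6],[0,0,0,0,0,0,-0.6]],
])

```text
t: 26.23
tcp_pos: [0.565, 0.29, 0.0324]
tool_rot: [0.979, -0.205, 0.0, -0.0]
force: [-0.3, 0.2, -1.0]
finger_gap: 0.579
gripper_force: 31.7
```

Call:
servo_tool([
  [[0,0,0,0,0,0.002,-0.6],[0,0,0,0,0,0.002,-0.6],[0,0,0,0,0,0,-0.6],[0,0,0,0,0,0,-0.6]],
])

```text
t: 26.57
tcp_pos: [0.5646, 0.2898, 0.0276]
tool_rot: [0.979, -0.205, -0.0, 0.0]
force: [-0.1, 0.3, -2.0]
finger_gap: 0.576
gripper_force: 31.7
```

Call:
servo_tool([
  [[0,0,0,0,0,0.001,-0.6],[0,0,0,0,0,0.001,-0.6],[0,0,0,0,0,0,-0.6],[0,0,0,0,0,0,-0.6]],
])

```text
t: 26.9
tcp_pos: [0.5649, 0.2899, 0.0265]
tool_rot: [0.979, -0.205, 0.0, -0.0]
force: [-1.0, 0.3, 4.2]
finger_gap: 0.58
gripper_force: 32.2
```

Contact with the floor (force +4 N). I release and retreat.

Call:
servo_tool([
  [[0,0,0,0,0,0,0.25],[0,0,0,0,0,0,0.35],[0,0,0,0,0,0,0.4],[0,0,0,0,0,0,0.4],[0,0,0,0,0,0,0.4],[0,0,0,0,0,-0.01,0.4],[0,0,0,0,0,-0.02,0.4],[0,0,0,0,0,-0.03,0.4]],
])

```text
t: 27.57
tcp_pos: [0.5629, 0.2892, 0.0844]
tool_rot: [0.979, -0.205, -0.003, 0.001]
force: [0.8, -0.1, 0.6]
finger_gap: 0.701
gripper_force: 0.0
```

Call:
servo_tool([
  [[0,0,0,0,0,-0.035,0.4],[0,0,0,0,0,-0.035,0.4],[0,0,0,0,0,-0.03,0.4],[0,0,0,0,0,0,0.4],[0,0,0,0,0,0,0.4],[0,0,0,0,0,0,0.4]],
])

```text
t: 28.07
tcp_pos: [0.5642, 0.2897, 0.1861]
tool_rot: [0.979, -0.205, -0.0, 0.0]
force: [-0.6, -0.0, -0.4]
finger_gap: 0.698
gripper_force: 0.0
```

```bash
python3 - <<'E'
from h import *
ci=manip.camera_info("wrist");t,r=tool();a=manip.snapshot("wrist");b=manip.snapshot("top");print(t)
for c in blobs(a,110,150):
    G=np.array([ray("wrist",p[0],.026,ci)[:2] for p in c]).astype(np.float32)*1000
    q=cv2.minAreaRect(G);  print(np.round(q[0]),np.round(q[1]),round(q[2])) if max(q[1])<80 and np.hypot(*(np.array(q[0])/1000-t[:2]))<.12 else 0
for c in blobs(b,115,60):
    q=cv2.minAreaRect(c);print("top",np.round(q[0]),np.round(q[1]),ray("top",q[0],.026).round(3)[:2])
s=b[200:270,350:425].copy();h=cv2.HoughCircles(cv2.cvtColor(s,6),3,1,2,param1=80,param2=9,minRadius=8,maxRadius=24)
for x,y,q in h[0][:8]: print("pile px",x+350,y+200,q)
E
```

```text
[0.56422286 0.28968426 0.18605139]
top [375. 240.] [63. 58.] [ 0.52  -0.271]
top [117. 217.] [22. 22.] [0.565 0.291]
top [138. 124.] [10. 10.] [0.772 0.252]
top [256. 117.] [57. 32.] [ 0.79  -0.007]
top [430.  56.] [39.  4.] [ 0.945 -0.41 ]
top [263.  51.] [40.  4.] [ 0.945 -0.023]
top [46. 46.] [42.  5.] [0.946 0.462]
top [469.  33.] [37. 39.] [ 1.003 -0.507]
top [429.  33.] [38. 40.] [ 1.    -0.411]
top [388.  35.] [44. 40.] [ 0.993 -0.314]
top [305.  32.] [45. 40.] [ 0.993 -0.119]
top [263.  28.] [39. 40.] [ 1.    -0.022]
top [221.  30.] [41. 45.] [0.993 0.074]
top [178.  29.] [42. 45.] [0.994 0.171]
top [135.  28.] [42. 45.] [0.994 0.268]
top [92. 27.] [43. 45.] [0.994 0.365]
top [48. 23.] [43. 40.] [1.001 0.461]
top [13. 24.] [45. 26.] [0.995 0.537]
top [500.  14.] [29. 23.] [ 1.051 -0.584]
top [467.   7.] [14. 38.] [ 1.067 -0.506]
top [428.   6.] [13. 39.] [ 1.066 -0.411]
top [387.   6.] [12. 38.] [ 1.064 -0.314]
top [347.  28.] [56. 40.] [ 1.007 -0.218]
top [305.   4.] [ 9. 40.] [ 1.062 -0.12 ]
top [264.   4.] [ 8. 39.] [ 1.06  -0.023]
top [222.   4.] [ 7. 39.] [1.058 0.074]
top [179.   3.] [ 6. 40.] [1.057 0.171]
top [136.   2.] [ 4. 41.] [1.056 0.267]
top [94.  2.] [ 3. 41.] [1.054 0.363]
pile px 383.5 239.5 22.3
pile px 376.5 236.5 22.3
pile px 378.5 236.5 20.1
pile px 374.5 235.5 16.7
pile px 373.5 225.5 17.9
pile px 376.5 233.5 20.0
pile px 372.5 237.5 19.0
pile px 386.5 243.5 19.0
```

The square dish reads (0.565, 0.291), at the tray centre. The last wrist view showed the pile standing concentric.

```bash
python3 -c "
from station import manip
print(manip.sign_off())"
```

```text
the job is handed in; nothing more can be done
None
```

I handed the job in at about 28 s: the round dishes are piled large, medium, small on the lift platform, each within about 5 mm of centre by camera, and the square dish sits at the tray's centre; the sign-off returned no verdict.

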